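# Walk the sign power supply home in its dock

### The job

Walk the heavy power supply forward into its dock by pushing now on one, now on the other of its two bare rear corners until its front is fully home and square against the end stop, then swing the keeper fully across behind it. Push gently, never ramming or wedging it in the dock (keep every push well under 35 N), touch the supply nowhere else with the fingers, above all not the terminal strip, and leave the other things where they are.

Things in the scene. Friction and masses are not known exactly. Their poses are not given: they have to be found in the camera images.
- supply: Heavy power supply (0.6 to 1.1 kg), aluminium case 100 mm front to back, 190 wide, 60 high (incl. four 4 mm rubber feet at x = +38, -35, y = +-80 mm); too big to grasp. Origin on the bench under its centre; x to its plain front face (50 mm ahead, goes to the stop), y left. Slides under some 3 to 10 N; a push on one corner drives it on and turns it towards the other side, 0.4 to 0.6 rad per 100 mm
- terminals (a point): middle of the black terminal strip's rear (supply x = -62 mm), 31 mm above the bench: the strip fills the middle 114 mm of the supply's rear, stands out 12 mm behind the corners' faces, is 14 to 48 mm high, and must not be touched
- rear_left (a point): middle of the bare left rear corner's flat rear face (supply x = -50, y = +76 mm), 40 mm above the bench; the corner is 38 mm wide (y = 57 to 95 mm), 20 mm deep, 4 to 60 mm high; push here
- rear_right (a point): the same on the right (supply x = -50, y = -76 mm); push here
- front_left (a point): left front edge of the supply (x = +50, y = +95 mm), 30 mm above the bench
- front_right (a point): right front edge of the supply (x = +50, y = -95 mm), 30 mm above the bench
- dock: Plain steel dock fixed to the bench, open towards the robot: rigid end stop 240 mm wide, 30 high; side cheeks 26 mm high, 200 mm apart inside, to 36 mm back from the stop, then flared out at 0.55 rad to 67 mm back. The supply stands on the bench between them. Origin on the bench, middle of the stop's face; x points into the stop, y left. Home: supply origin at x = -50 mm, y = 0, axes parallel
- keeper (a joint): angle (rad) of a level steel bar, 14 mm wide, 30 to 40 mm above the bench, on an 18 mm post left of the dock's mouth, reaching 68 mm from it. 0: points back and outward (dock direction -0.71, +0.71); grows counter-clockwise from above; 0.785: straight back; 2.36: closed across the left rear corner, 3.5 mm behind it when home; end 2.38. Stays where left; 2 N at the knob turns it
- keeper_pivot (a point): the keeper's upright axis: dock x = -110.5, y = +135 mm, 35 mm above the bench
- keeper_knob (a point): top centre of the keeper's upright round black knob: 14 mm diameter, 40 to 85 mm above the bench, 55 mm from the axis
- rivet_jar: small glass jar with steel lid, 54 mm diameter, 75 mm tall, origin under its centre; a bystander
- screwdriver: screwdriver about 190 mm long lying flat; a bystander
- spool: white plastic spool, 76 mm diameter, 28 mm high; a bystander
- wrench: steel wrench about 170 mm long lying flat; a bystander
- angle_offcut: aluminium angle offcut, 30 x 90 x 30 mm, behind the dock; a bystander
- shaft_collar: dark steel ring, 52 mm diameter, 16 mm high; a bystander
Things that resemble listed ones, but are neither listed nor needed, are in the scene too. Leave any green or orange look-alike of the supply alone.

How it is judged:
By the outcome, as a careful person would: the job done as asked, in the order asked, and still so for the second after the job is handed in, with the robot touching nothing.
It also fails if it takes over 72 s, if anything falls off the work surface, if the arm or the gripper's body presses on something with over 40 N, if the wrist force passes 120 N, or if a joint passes its speed limit or range.

### The arm

A 6-joint arm with a two-finger parallel gripper is mounted at the origin on the work surface. World frame = base frame: x ahead of the robot, y to its left, z up, the work surface at z = 0. Lengths are in mm, angles in degrees, forces in N, time in s.
With the tool pointing down it reaches from about 300 to 850 mm from the base axis. Payload 4.2 kg.
Tool frame: the origin (TCP) lies at the very end of the fingers, on their centre line; the grasp point (between the pads) lies 19 mm behind it (env.grip_point_offset is the distance from the TCP to the grasp point, in mm); z points along the fingers, y is the line along which they close (so a half turn about z gives the same grasp; the last joint's range is limited). The gripper opens to 91 mm and grips with 3 to 60 N. Pads are 32 mm wide; open, the fingers measure 118 mm over their backs; the gripper's body (76 mm by 178 mm) begins 60 mm behind the grasp point.
Start: joints at [72.365, 18.312, 89.639, -0, 72.044, -1.146], TCP at [163.212, 551.367, 213.976] pointing down, gripper open.
Joint ranges: [-177.97, 177.97], [-48.28, 115.42], [12.27, 149.76], [-77.06, 257.06], [2.81, 150.46], [-146.56, 146.56]. Speed limits (degrees/s): [147.25, 147.25, 180, 180, 180, 180].

### API

Orientations are given as [roll, pitch, yaw] about the fixed x, y, z axes, in that order (R = Rz(yaw) Ry(pitch) Rx(roll)).
In Python, from workcell import env gives the robot as it stands. The module is installed in compiled form; this text tells all that it offers.
- The arm moves only by the tool arm_command, never from a script. Its argument "rows" is a list of rows, each an object with "delta_pos": the shift along the tool's x, y, z in mm, a list of three; "roll": the turn about the tool's z in units of 5 degrees (1.0 is 5 degrees); "jaw": the opening in per cent of the stroke, from 0 (shut) to 100 (fully open). A call has 1 to 20 rows; each row is the pose to reach, as a shift and turn from the pose commanded when the call began, along the tool's axes at that moment; what a row does not reach only later rows make up. A row lasts 1/12 s, in which the tool goes at most 41.7 mm and 7.16 degrees, less where a joint would pass 70% of its speed; a pose out of reach is approached as far as the arm can. A call with a gripper value outside its range is refused whole. The fingers move at their own pace and stop on an object; "squeeze" is the grip in N (left out, the last holds). Time passes only in rows, so rows that repeat a pose let the fingers close. It gives the time, the measured TCP pose, the force, the opening and the grip force at its end, in the units of the state.
- env.state(): the state, without advancing time (a new reading comes with each control period).
- env.grab_frame(name): name is "scene" or "side" or "wrist"; returns a dict with "img" (480x640x3 uint8, blue, green, red), "z_map" (480x640 float32, mm along the optical axis (not along the pixel's ray), 0 where there is no reading), "fov_y" (degrees; the focal length in pixels is half the picture's height over the tangent of half this angle, whatever the lens; pixels are square), "cx", "cy" (the principal point, pixels), "R" (3x3) and "t" (3): a world point X has camera coordinates R X + t; the wrist camera has in their place "T_tool_cam" (4x4, takes a point from camera to tool coordinates, whose origin is the TCP and whose axes are the flange's). Camera axes: x right, y down, z forward; pixel columns grow to the right and rows downward; lengths in mm; the calibration is good to about 2 mm. A picture is of the moment at which its call begins: read the wrist's pose just before it.
- env.job_done(): hands the job in; it is judged then, once.
The state is a dict: "time_s": time; "qpos": joint angles; "qvel": joint speeds; "effort": joint torques, N m; "ee_pos": TCP position; "ee_rot": TCP orientation; "force": force on the tool from outside, world axes, zero at the start; "torque": the same for the moment, N m; "gripper_width": finger opening in mm; "gripper_force": force on a finger pad.
Only numpy, scipy, OpenCV 4.12 (cv2) and the standard library are available. Lean on these libraries where they do the work, as an engineer would, in place of code of your own. Each camera call takes 0.05 s, during which the arm holds its last target. There are 200 camera calls.

## Working session

There is one attempt and no reset: what is moved stays moved. The work goes in short steps, Python scripts to look and compute and a tool call to move; the robot and the scene stay as the last step left them, time stands still between calls to the robot, and variables do not carry over. Pictures are saved under pics/ and viewed, at most 10 in all, crops included, and the job is handed in when it is done.

Besides the shell and the picture viewer there is one more tool, called after "Call:" as name(argument=value, ...) on one line, values as JSON. arm_command: Moves the arm, as the interface text tells. Its arguments: {"type":"object","properties":{"rows":{"type":"array"},"squeeze":{"type":"number"}},"required":["rows"]}

```bash
mkdir -p pics; cat > h.py <<'E'
import numpy as np, cv2
from workcell import env
def grab(n):
    f=env.grab_frame(n); f['f']=240/np.tan(np.radians(f['fov_y']/2)); return f
def ray(f,u,v,z):
    "pixel -> world point on plane at height z (fixed cameras)"
    R=np.array(f['R']);t=np.array(f['t']).ravel();c=-R.T@t
    d=R.T@np.array([(u-f['cx'])/f['f'],(v-f['cy'])/f['f'],1]);return c+d*(z-c[2])/d[2]
def cloud(f):
    z=f['z_map'];v,u=np.mgrid[:480,:640]
    P=np.stack([(u-f['cx'])/f['f']*z,(v-f['cy'])/f['f']*z,z],-1)
    W=(P-np.array(f['t']).ravel())@np.array(f['R']); W[z==0]=np.nan; return W
E
python3 - <<'E'
from h import *
for n in('scene','side'):
    f=grab(n); cv2.imwrite(f'pics/{n}0.png',f['img']); np.save(n+'.npy',f,allow_pickle=True)
    print(n,f['f'],f['cx'],f['cy'],-np.array(f['R']).T@np.array(f['t']).ravel())
print(env.state())
E
```

```text
scene 454.0480733010884 316.15885311762446 240.76676777846632 [1367.00210595  243.31987499  896.5989055 ]
side 574.026787385599 324.3090711358441 237.02823062226216 [  383.05911472 -1130.03669915   738.75624826]
{'time_s': 0.1, 'qpos': array([ 7.23642945e+01,  1.83468557e+01,  8.96995562e+01, -1.44249821e-03,
        7.20441146e+01, -1.14802879e+00]), 'qvel': array([-0.0105127 ,  0.01372801, -0.13998384,  0.1327329 , -0.09610797,
       -0.0465695 ]), 'effort': array([-8.82079294e-04, -4.13334954e+01, -2.32508272e+01,  7.26769399e-02,
        4.22174844e-02, -7.05621869e-05]), 'ee_pos': array([163.07942532, 550.91389103, 213.21465998]), 'ee_rot': array([-1.79909464e+02, -4.42486144e-04,  1.63512769e+02]), 'force': array([-0.36927971,  0.49100699, -0.62493906]), 'torque': array([ 0.01843398, -0.03212787,  0.0452422 ]), 'gripper_force': 0.0, 'gripper_width': 91.40545978780342}
```

View pics/scene0.png

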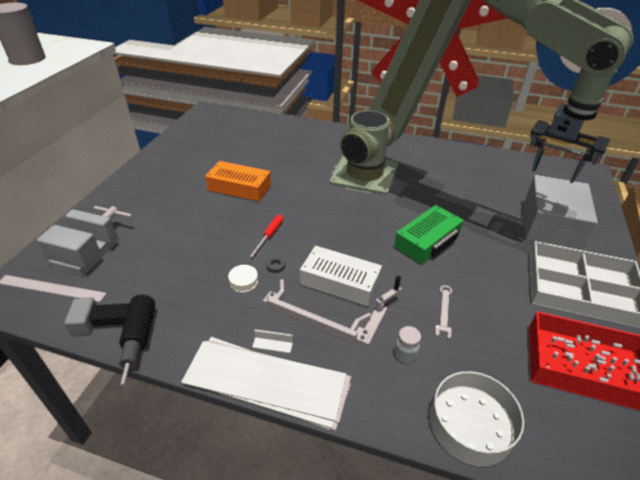

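View pics/side0.png

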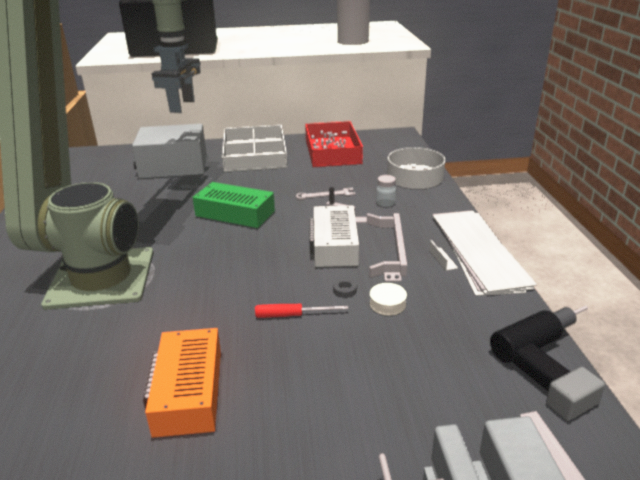

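The scene view shows the white supply at about (340,275), with the dock in front of it from (270,298) to (365,335). The keeper and its black knob are at about (393,288), and the jar is at (408,342). The side view shows the supply at (335,235), the dock stop at (402,245) and the knob at (331,195).

```bash
python3 - <<'E'
from h import *
for n,(u0,u1,v0,v1) in {'scene':(250,425,235,365),'side':(290,415,180,290)}.items():
    f=np.load(n+'.npy',allow_pickle=True).item(); W=cloud(f)[v0:v1,u0:u1]; I=f['img'][v0:v1,u0:u1].astype(int)
    z=W[...,2]; m=(z>53)&(z<66)&(I.min(-1)>90)
    m=cv2.morphologyEx(m.astype(np.uint8),cv2.MORPH_CLOSE,np.ones((9,9)))
    _,lab,st,_=cv2.connectedComponentsWithStats(m); k=1+np.argmax(st[1:,4])
    c=cv2.findContours((lab==k).astype(np.uint8),0,1)[0][0][:,0]
    P=np.array([ray(f,u+u0,v+v0,60)[:2] for u,v in c],np.float32)
    print(n,'supply',cv2.minAreaRect(P), np.nanmedian(z[lab==k]))
    m=(z>18)&(z<36)&(I.min(-1)>90); P=W[m]
    print('dock cloud',len(P), np.nanmin(P,0),np.nanmax(P,0))
    m=(I.max(-1)<45)&(z>50); 
    if m.any(): print('knob',m.sum(),np.median(W[m],0),W[m].max(0),W[m].min(0))
    big=cv2.resize(f['img'][v0:v1,u0:u1],None,fx=4,fy=4,interpolation=2); cv2.imwrite(f'pics/{n}z.png',big)
E
```

```text
scene supply ((547.6869506835938, 59.754051208496094), (191.9075469970703, 108.89820098876953), 84.23046112060547) 60.624059905880685
dock cloud 1667 [ 449.0649657  -202.78557948   18.01153839] [858.95379337 290.18193293  35.97396849]
knob 48 [562.19946506 208.19201839  70.99093614] [565.33278532 213.55992867  87.20453319] [556.58862672 203.25986083  50.43016594]
side supply ((542.6895141601562, 48.9921875), (202.42295837402344, 99.6986083984375), 84.12166595458984) 58.35222400914917
dock cloud 1224 [ 485.05976661 -179.43075951   18.01012623] [816.50807569 360.30598765  35.98808284]
```

View pics/scenez.png

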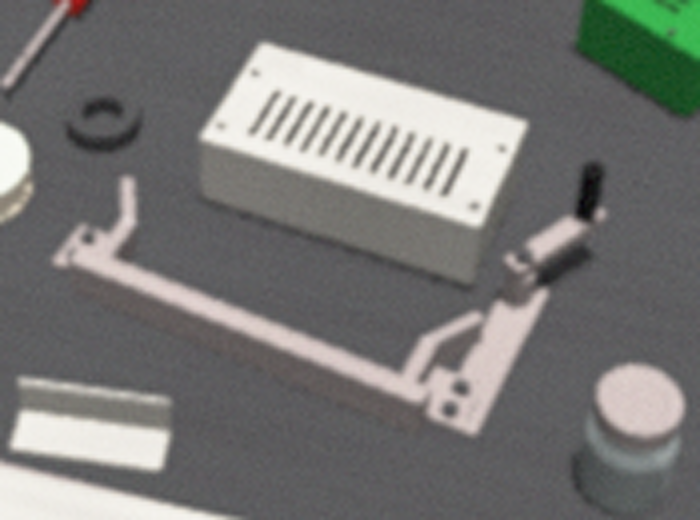

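View pics/sidez.png

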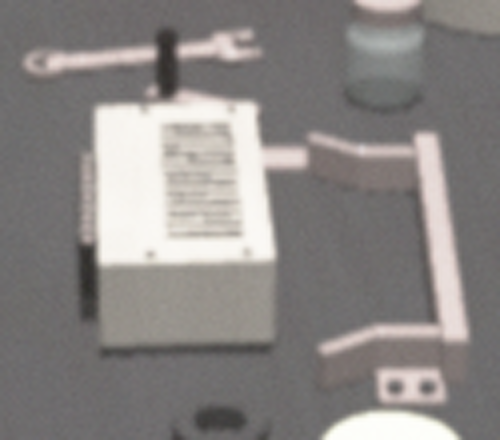

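The scene crop shows the supply's top corners at about (265,43), (527,123), (478,226) and (202,136). The stop's inner edge runs from about (110,255) to (420,383), and the knob top is at (592,168). In the side crop the stop face runs from (416,135) to (443,340), and the knob top is at (166,32).

```bash
python3 - <<'E'
from h import *
s=np.load('scene.npy',allow_pickle=True).item(); d=np.load('side.npy',allow_pickle=True).item()
def S(n,x,y,z): print('scene',n,ray(s,250+(x-1.5)/4,235+(y-1.5)/4,z)[:2].round(1))
def D(n,x,y,z): print('side ',n,ray(d,290+(x-1.5)/4,180+(y-1.5)/4,z)[:2].round(1))
for n,p in dict(RR=(265,43),RL=(527,123),FL=(478,226),FR=(202,136)).items(): S(n,*p,60)
for n,p in dict(RL=(97,106),FL=(258,104),FR=(273,263),RR=(100,263)).items(): D(n,*p,60)
S('stopR_in',92,252,30);S('stopR_out',75,262,30);S('stopL_in',425,378,30);S('stopL_out',412,397,30)
D('stopL_in',416,135,30);D('stopR_in',443,340,30);D('stopL_out',437,133,30);D('stopR_out',467,338,30)
S('flareRtip',127,180,26);S('flareLtip',478,316,26);S('flareLbend',425,350,26);S('flareRbend',132,220,26)
D('flareRtip',322,352,26);D('flareRbend',377,330,26);D('flareLtip',312,137,26);D('flareLbend',358,152,26)
S('knob',592,168,85);D('knob',166,32,85);S('pivot',518,262,40)
# stop top cloud fit + supply front/rear fits from clouds
for n,f in(('scene',s),('side',d)):
    W=cloud(f); I=f['img']; X,Y,Z=W[...,0],W[...,1],W[...,2]
    m=(I.min(-1)>110)&(X>600)&(X<690)&(Y>-80)&(Y<140)&(Z>26)&(Z<36); P=W[m]
    for y in range(-80,140,30):
        q=P[(P[:,1]>=y)&(P[:,1]<y+30)]
        if len(q)>5: print(n,y,len(q),np.percentile(q,[5,50,95],axis=0).round(1)[:, 0],np.median(q[:,2]).round(1))
E
```

```text
scene RR [484.4 -28.4]
scene RL [504.8 158.3]
scene FL [603.5 147.7]
scene FR [582.9 -39.9]
side  RL [504.1 158. ]
side  FL [605.4 145. ]
side  FR [581.7 -46. ]
side  RR [485.4 -31.4]
scene stopR_in [673.6 -82. ]
scene stopR_out [684.6 -89.1]
scene stopL_in [703.7 140.9]
scene stopL_out [719.4 137. ]
side  stopL_in [708.7 143.2]
side  stopR_in [669.7 -92.5]
side  stopL_out [722.7 143.8]
side  stopR_out [683.4 -92.5]
scene flareRtip [605.  -84.9]
scene flareLtip [644.8 160. ]
scene flareLbend [680.3 135.4]
scene flareRbend [637.1 -69.2]
side  flareRtip [602.3 -88.6]
side  flareRbend [637.1 -71.3]
side  flareLtip [643.5 158.1]
side  flareLbend [668.8 133.8]
scene knob [557.  207.2]
side  knob [555.  206.4]
scene pivot [606.8 175.6]
scene -80 99 [625.3 677.3 688.2] 29.4
scene -50 44 [678.4 685.  689.1] 30.5
scene -20 21 [682.6 686.5 689.3] 29.6
scene 100 12 [600.1 601.3 602.4] 29.8
scene 130 29 [600.7 669.3 685.1] 28.2
side -80 52 [642.  679.5 687.6] 28.1
side -50 34 [677.8 684.4 688.7] 28.9
side -20 17 [683.  686.9 689.6] 28.0
```

Call:
arm_command(rows=[{"delta_pos": [-402,-301,63],"roll": -1.42,"jaw": 0},{"delta_pos": [-402,-301,63],"roll": -1.42,"jaw": 0},{"delta_pos": [-402,-301,63],"roll": -1.42,"jaw": 0},{"delta_pos": [-402,-301,63],"roll": -1.42,"jaw": 0},{"delta_pos": [-402,-301,63],"roll": -1.42,"jaw": 0},{"delta_pos": [-402,-301,63],"roll": -1.42,"jaw": 0},{"delta_pos": [-402,-301,63],"roll": -1.42,"jaw": 0},{"delta_pos": [-402,-301,63],"roll": -1.42,"jaw": 0},{"delta_pos": [-402,-301,63],"roll": -1.42,"jaw": 0},{"delta_pos": [-402,-301,63],"roll": -1.42,"jaw": 0},{"delta_pos": [-402,-301,63],"roll": -1.42,"jaw": 0},{"delta_pos": [-402,-301,63],"roll": -1.42,"jaw": 0},{"delta_pos": [-402,-301,63],"roll": -1.42,"jaw": 0},{"delta_pos": [-402,-301,63],"roll": -1.42,"jaw": 0},{"delta_pos": [-402,-301,63],"roll": -1.42,"jaw": 0},{"delta_pos": [-402,-301,63],"roll": -1.42,"jaw": 0},{"delta_pos": [-402,-301,63],"roll": -1.42,"jaw": 0},{"delta_pos": [-402,-301,63],"roll": -1.42,"jaw": 0}])

```text
time_s: 1.6
ee_pos: [462.6, 149.9, 151.2]
ee_rot: [180.0, 0.0, 170.7]
force: [-0.2, -0.2, 0.1]
gripper_width: 0.3
gripper_force: 0.0
```

```bash
cat >> h.py <<'E'
from scipy.spatial.transform import Rotation as Ro
YAW=np.radians(-9.4);O=np.array([689.2,25.4]);EX=np.array([np.cos(YAW),np.sin(YAW)]);EY=np.array([-EX[1],EX[0]])
def todock(p): p=np.asarray(p)[...,:2]-O; return np.stack([p@EX,p@EY],-1)
def wgrab():
    s=env.state(); f=grab('wrist'); T=np.array(f['T_tool_cam']); Rt=Ro.from_euler('xyz',s['ee_rot'],degrees=True).as_matrix()
    Rw=Rt@T[:3,:3]; c=Rt@T[:3,3]+s['ee_pos']; f['R']=Rw.T; f['t']=-Rw.T@c; return f,s
E
python3 - <<'E'
from h import *
f,s=wgrab(); cv2.imwrite('pics/w1.png',f['img']); np.save('w1.npy',f,allow_pickle=True)
print(todock(s['ee_pos']), f['f'], f['cx'],f['cy'], todock(-f['R'].T@f['t']))
W=cloud(f); m=(W[...,2]>54)&(W[...,2]<66)&(f['img'].min(-1)>90); print(m.sum())
for n in('scene','side'):
    g=grab(n); cv2.imwrite(f'pics/{n}1.png',g['img'])
E
```

```text
[-243.92627148   85.8009657 ] 344.6564639906944 313.90298075514056 237.38870339911557 [-317.42754218   85.12068128]
21181
```

View pics/w1.png

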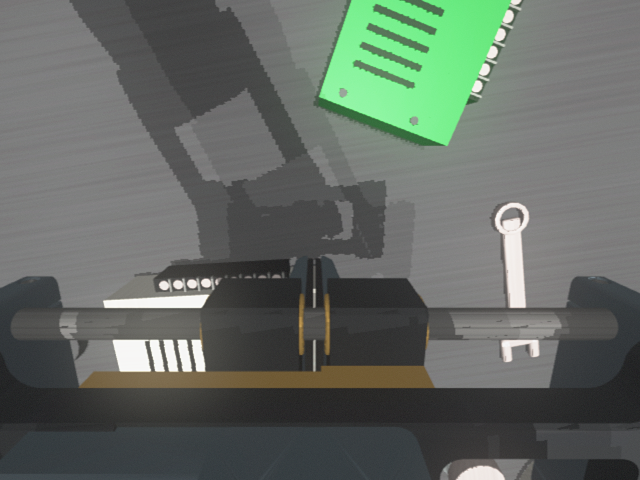

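The wrist view shows the gripper closed, the supply at lower left (110-300, 265-370) partly hidden by the fingers, and the wrench and the green look-alike well clear. The fixed cameras are better for tracking the supply.

```bash
cat >> h.py <<'E'
def supply(n,show=True):
    "supply pose in dock frame from the top face seen by a fixed camera"
    f=grab(n); I=f['img']; W=cloud(f); D=todock(W[...,:2]); Z=W[...,2]
    roi=(abs(D[...,0]+110)<110)&(abs(D[...,1])<125)&(Z>48)&(Z<72)
    g=I.min(-1); thr,_=cv2.threshold(g[roi&(g>70)].reshape(-1,1),0,255,cv2.THRESH_OTSU)
    m=(roi&(g>thr)).astype(np.uint8); m=cv2.morphologyEx(m,cv2.MORPH_CLOSE,np.ones((7,7)))
    _,lab,st,_=cv2.connectedComponentsWithStats(m); m=(lab==1+np.argmax(st[1:,4])).astype(np.uint8)
    c=cv2.findContours(m,0,1)[0]; c=max(c,key=len)[:,0]
    P=todock(np.array([ray(f,u,v,60) for u,v in c])).astype(np.float32)
    (x,y),(w,h),a=cv2.minAreaRect(P); a=(a+45)%90-45
    print(n,'x,y',round(x,1),round(y,1),'yaw',round(a,2),'size',round(w),round(h),'thr',thr); return f
E
python3 - <<'E'
from h import *
supply('scene');supply('side'); s=env.state(); print(todock(s['ee_pos']),s['ee_pos'][2],s['time_s'])
E
```

```text
scene x,y -148.2 9.6 yaw 3.7 size 101 190 thr 182.0
side x,y -148.8 6.7 yaw 3.21 size 99 188 thr 204.0
[-243.30594086   85.08730459] 151.07643148826827 1.85
```

Call:
arm_command(rows=[{"delta_pos": [0,0,40],"roll": 0,"jaw": 0},{"delta_pos": [0,0,80],"roll": 0,"jaw": 0},{"delta_pos": [0,0,115],"roll": 0,"jaw": 0},{"delta_pos": [0,0,131],"roll": 0,"jaw": 0},{"delta_pos": [-10,0,131],"roll": 0,"jaw": 0},{"delta_pos": [-19,0,131],"roll": 0,"jaw": 0},{"delta_pos": [-22,0,131],"roll": 0,"jaw": 0},{"delta_pos": [-24,0,131],"roll": 0,"jaw": 0},{"delta_pos": [-26,0,131],"roll": 0,"jaw": 0},{"delta_pos": [-28,0,131],"roll": 0,"jaw": 0},{"delta_pos": [-30,0,131],"roll": 0,"jaw": 0},{"delta_pos": [-32,0,131],"roll": 0,"jaw": 0},{"delta_pos": [-34,0,131],"roll": 0,"jaw": 0},{"delta_pos": [-36,0,131],"roll": 0,"jaw": 0},{"delta_pos": [-38,0,131],"roll": 0,"jaw": 0},{"delta_pos": [-40,0,131],"roll": 0,"jaw": 0}])

```text
time_s: 3.18
ee_pos: [502.7, 142.1, 19.9]
ee_rot: [180.0, -0.0, 170.6]
force: [-3.3, 2.5, 2.5]
gripper_width: 0.2
gripper_force: 2.2
```

```bash
cat > m.py <<'E'
from h import *
supply('scene');supply('side'); s=env.state(); print('tcp',todock(s['ee_pos']).round(1),s['ee_pos'][2].round(1),'yaw',s['ee_rot'][2].round(1),'F',s['force'].round(1),s['time_s'])
E
python3 m.py
```

```text
scene x,y -137.4 6.6 yaw -1.55 size 190 101 thr 172.0
side x,y -138.6 2.5 yaw -1.87 size 190 102 thr 179.0
tcp [-202.4   84.7] 19.9 yaw 170.6 F [-1.8  1.8  1.2] 3.2833
```

Call:
arm_command(rows=[{"delta_pos": [-2,0,0],"roll": 0,"jaw": 0},{"delta_pos": [-4,0,0],"roll": 0,"jaw": 0},{"delta_pos": [-6,0,0],"roll": 0,"jaw": 0},{"delta_pos": [-8,0,0],"roll": 0,"jaw": 0},{"delta_pos": [-9,0,0],"roll": 0,"jaw": 0},{"delta_pos": [15,0,0],"roll": 0,"jaw": 0},{"delta_pos": [36,0,0],"roll": 0,"jaw": 0},{"delta_pos": [36,-40,0],"roll": 0,"jaw": 0},{"delta_pos": [36,-80,0],"roll": 0,"jaw": 0},{"delta_pos": [36,-120,0],"roll": 0,"jaw": 0},{"delta_pos": [36,-155,0],"roll": 0,"jaw": 0},{"delta_pos": [36,-155,0],"roll": 0,"jaw": 0}])

```text
time_s: 4.28
ee_pos: [442.0, -9.8, 20.2]
ee_rot: [-179.9, 0.1, 170.4]
force: [-0.4, 1.0, -0.8]
gripper_width: 0.7
gripper_force: 0.0
```

```bash
python3 m.py
```

```text
scene x,y -130.5 4.4 yaw -4.22 size 190 100 thr 184.0
side x,y -132.0 1.6 yaw -4.07 size 188 100 thr 212.0
tcp [-237.5  -71.6] 20.2 yaw 170.4 F [-0.3  0.5 -0.2] 4.3833
```

Call:
arm_command(rows=[{"delta_pos": [-15,0,0],"roll": 0,"jaw": 0},{"delta_pos": [-28,0,0],"roll": 0,"jaw": 0},{"delta_pos": [-32,0,0],"roll": 0,"jaw": 0},{"delta_pos": [-34,0,0],"roll": 0,"jaw": 0},{"delta_pos": [-36,0,0],"roll": 0,"jaw": 0},{"delta_pos": [-38,0,0],"roll": 0,"jaw": 0},{"delta_pos": [-40,0,0],"roll": 0,"jaw": 0},{"delta_pos": [-42,0,0],"roll": 0,"jaw": 0},{"delta_pos": [-44,0,0],"roll": 0,"jaw": 0},{"delta_pos": [-46,0,0],"roll": 0,"jaw": 0},{"delta_pos": [-48,0,0],"roll": 0,"jaw": 0}])

```text
time_s: 5.3
ee_pos: [489.5, -12.9, 19.8]
ee_rot: [180.0, -0.0, 170.6]
force: [-2.4, -1.0, -1.4]
gripper_width: 0.7
gripper_force: 1.0
```

```bash
python3 m.py
```

```text
scene x,y -122.4 7.1 yaw -0.09 size 190 100 thr 177.0
side x,y -114.7 2.9 yaw 0.4 size 84 188 thr 190.0
tcp [-190.2  -70.3] 19.9 yaw 170.6 F [-0.7 -0.9 -0.1] 5.4
```

Call:
arm_command(rows=[{"delta_pos": [30,0,0],"roll": 0,"jaw": 0},{"delta_pos": [30,40,0],"roll": 0,"jaw": 0},{"delta_pos": [30,80,0],"roll": 0,"jaw": 0},{"delta_pos": [30,120,0],"roll": 0,"jaw": 0},{"delta_pos": [30,156,0],"roll": 0,"jaw": 0},{"delta_pos": [18,156,0],"roll": 0,"jaw": 0},{"delta_pos": [5,156,0],"roll": 0,"jaw": 0},{"delta_pos": [2,156,0],"roll": 0,"jaw": 0},{"delta_pos": [-1,156,0],"roll": 0,"jaw": 0},{"delta_pos": [-3,156,0],"roll": 0,"jaw": 0},{"delta_pos": [-5,156,0],"roll": 0,"jaw": 0},{"delta_pos": [-8,156,0],"roll": 0,"jaw": 0},{"delta_pos": [-11,156,0],"roll": 0,"jaw": 0},{"delta_pos": [-14,156,0],"roll": 0,"jaw": 0},{"delta_pos": [-17,156,0],"roll": 0,"jaw": 0},{"delta_pos": [-20,156,0],"roll": 0,"jaw": 0},{"delta_pos": [-22,156,0],"roll": 0,"jaw": 0}])

```text
time_s: 6.82
ee_pos: [536.9, 137.5, 19.9]
ee_rot: [180.0, 0.0, 170.6]
force: [-1.7, 1.5, 0.1]
gripper_width: 0.5
gripper_force: 1.1
```

```bash
python3 m.py
```

```text
scene x,y -108.4 3.0 yaw -5.94 size 190 101 thr 172.0
side x,y -109.7 -1.0 yaw -6.01 size 190 102 thr 181.0
tcp [-168.2   85.7] 20.0 yaw 170.6 F [-0.5  0.3 -0.2] 6.9167
```

Call:
arm_command(rows=[{"delta_pos": [30,0,0],"roll": 0,"jaw": 0},{"delta_pos": [44,-10,0],"roll": 0,"jaw": 0},{"delta_pos": [44,-50,0],"roll": 0,"jaw": 0},{"delta_pos": [44,-90,0],"roll": 0,"jaw": 0},{"delta_pos": [44,-130,0],"roll": 0,"jaw": 0},{"delta_pos": [44,-157,0],"roll": 0,"jaw": 0},{"delta_pos": [30,-157,0],"roll": 0,"jaw": 0},{"delta_pos": [20,-157,0],"roll": 0,"jaw": 0},{"delta_pos": [16,-157,0],"roll": 0,"jaw": 0},{"delta_pos": [13,-157,0],"roll": 0,"jaw": 0},{"delta_pos": [10,-157,0],"roll": 0,"jaw": 0},{"delta_pos": [7,-157,0],"roll": 0,"jaw": 0},{"delta_pos": [4,-157,0],"roll": 0,"jaw": 0},{"delta_pos": [1,-157,0],"roll": 0,"jaw": 0},{"delta_pos": [-1,-157,0],"roll": 0,"jaw": 0},{"delta_pos": [-3,-157,0],"roll": 0,"jaw": 0}])

```text
time_s: 8.25
ee_pos: [514.0, -17.6, 19.8]
ee_rot: [180.0, -0.0, 170.6]
force: [-1.9, -0.4, -0.3]
gripper_width: 0.2
gripper_force: 1.0
```

```bash
python3 m.py
```

```text
scene x,y -96.4 7.1 yaw -0.86 size 190 100 thr 176.0
side x,y -88.3 3.2 yaw 0.16 size 83 188 thr 191.0
tcp [-165.3  -71.1] 20.0 yaw 170.6 F [-0.6 -0.6 -1.3] 8.35
```

Call:
arm_command(rows=[{"delta_pos": [26,0,0],"roll": 0,"jaw": 0},{"delta_pos": [26,40,0],"roll": 0,"jaw": 0},{"delta_pos": [26,80,0],"roll": 0,"jaw": 0},{"delta_pos": [26,120,0],"roll": 0,"jaw": 0},{"delta_pos": [26,157,0],"roll": 0,"jaw": 0},{"delta_pos": [14,157,0],"roll": 0,"jaw": 0},{"delta_pos": [3,157,0],"roll": 0,"jaw": 0},{"delta_pos": [0,157,0],"roll": 0,"jaw": 0},{"delta_pos": [-3,157,0],"roll": 0,"jaw": 0},{"delta_pos": [-6,156,0],"roll": 0,"jaw": 0},{"delta_pos": [-9,155,0],"roll": 0,"jaw": 0},{"delta_pos": [-12,154,0],"roll": 0,"jaw": 0},{"delta_pos": [-15,153,0],"roll": 0,"jaw": 0},{"delta_pos": [-18,152,0],"roll": 0,"jaw": 0},{"delta_pos": [-20,151,0],"roll": 0,"jaw": 0}])

```text
time_s: 9.6
ee_pos: [558.4, 127.5, 19.9]
ee_rot: [180.0, -0.0, 170.6]
force: [-1.7, 2.4, -0.4]
gripper_width: 0.6
gripper_force: 1.3
```

```bash
python3 m.py
```

```text
scene x,y -83.5 -0.0 yaw -4.49 size 190 101 thr 172.0
side x,y -84.6 -4.1 yaw -4.63 size 190 102 thr 181.0
tcp [-145.3   79.3] 20.0 yaw 170.6 F [-1.2  0.2 -0.6] 9.7
```

Call:
arm_command(rows=[{"delta_pos": [25,3,0],"roll": 0,"jaw": 0},{"delta_pos": [39,0,0],"roll": 0,"jaw": 0},{"delta_pos": [39,-40,0],"roll": 0,"jaw": 0},{"delta_pos": [39,-80,0],"roll": 0,"jaw": 0},{"delta_pos": [39,-120,0],"roll": 0,"jaw": 0},{"delta_pos": [39,-155,0],"roll": 0,"jaw": 0},{"delta_pos": [27,-155,0],"roll": 0,"jaw": 0},{"delta_pos": [16,-155,0],"roll": 0,"jaw": 0},{"delta_pos": [13,-155,0],"roll": 0,"jaw": 0},{"delta_pos": [10,-155,0],"roll": 0,"jaw": 0},{"delta_pos": [7,-155,0],"roll": 0,"jaw": 0},{"delta_pos": [4,-155,0],"roll": 0,"jaw": 0},{"delta_pos": [2,-155,0],"roll": 0,"jaw": 0},{"delta_pos": [0,-155,0],"roll": 0,"jaw": 0}])

```text
time_s: 10.87
ee_pos: [532.7, -24.7, 19.7]
ee_rot: [180.0, -0.0, 170.7]
force: [-2.2, -0.7, -1.7]
gripper_width: 0.5
gripper_force: 1.0
```

```bash
python3 m.py
```

```text
scene x,y -75.8 3.0 yaw -1.36 size 190 100 thr 177.0
side x,y -66.3 -1.3 yaw -0.02 size 187 83 thr 193.0
tcp [-145.6  -74.9] 19.8 yaw 170.6 F [-1.4  0.2 -0.7] 10.9667
```

Call:
arm_command(rows=[{"delta_pos": [-2,0,0],"roll": 0,"jaw": 0},{"delta_pos": [-4,-1,0],"roll": 0,"jaw": 0},{"delta_pos": [-6,-1,0],"roll": 0,"jaw": 0},{"delta_pos": [-8,-2,0],"roll": 0,"jaw": 0},{"delta_pos": [-8,-2,0],"roll": 0,"jaw": 0},{"delta_pos": [15,-2,0],"roll": 0,"jaw": 0},{"delta_pos": [23,20,0],"roll": 0,"jaw": 0},{"delta_pos": [23,60,0],"roll": 0,"jaw": 0},{"delta_pos": [23,100,0],"roll": 0,"jaw": 0},{"delta_pos": [23,140,0],"roll": 0,"jaw": 0},{"delta_pos": [23,159,0],"roll": 0,"jaw": 0},{"delta_pos": [23,159,0],"roll": 0,"jaw": 0}])

```text
time_s: 11.97
ee_pos: [538.7, 139.8, 20.6]
ee_rot: [179.8, 0.3, 170.8]
force: [0.2, -0.4, 0.6]
gripper_width: 0.8
gripper_force: 0.0
```

```bash
python3 m.py
```

```text
scene x,y -71.0 3.0 yaw 1.51 size 100 190 thr 180.0
side x,y -71.6 -1.3 yaw 0.81 size 101 187 thr 189.0
tcp [-168.4   84.3] 20.1 yaw 170.7 F [-0.5 -0.  -0.9] 12.0667
```

Call:
arm_command(rows=[{"delta_pos": [-14,-1,0],"roll": 0,"jaw": 0},{"delta_pos": [-25,-1,0],"roll": 0,"jaw": 0},{"delta_pos": [-28,-1,0],"roll": 0,"jaw": 0},{"delta_pos": [-30,-1,0],"roll": 0,"jaw": 0},{"delta_pos": [-32,-1,0],"roll": 0,"jaw": 0},{"delta_pos": [-34,-1,0],"roll": 0,"jaw": 0},{"delta_pos": [-36,-1,0],"roll": 0,"jaw": 0},{"delta_pos": [-38,-1,0],"roll": 0,"jaw": 0},{"delta_pos": [-40,-1,0],"roll": 0,"jaw": 0},{"delta_pos": [-20,-1,0],"roll": 0,"jaw": 0},{"delta_pos": [-2,-1,0],"roll": 0,"jaw": 0},{"delta_pos": [-2,-40,0],"roll": 0,"jaw": 0},{"delta_pos": [-2,-80,0],"roll": 0,"jaw": 0},{"delta_pos": [-2,-120,0],"roll": 0,"jaw": 0},{"delta_pos": [-2,-159,0],"roll": 0,"jaw": 0},{"delta_pos": [-2,-159,0],"roll": 0,"jaw": 0}])

```text
time_s: 13.4
ee_pos: [512.2, -27.2, 20.3]
ee_rot: [-179.9, 0.1, 170.4]
force: [-0.8, 0.3, -0.5]
gripper_width: 0.3
gripper_force: 0.0
```

```bash
python3 m.py
```

```text
scene x,y -63.3 1.3 yaw -1.9 size 190 100 thr 184.0
side x,y -64.3 -1.7 yaw -2.36 size 189 100 thr 206.0
tcp [-165.7  -76.7] 20.3 yaw 170.4 F [-0.6  0.3  1.2] 13.5
```

Call:
arm_command(rows=[{"delta_pos": [-16,0,0],"roll": 0,"jaw": 0},{"delta_pos": [-29,0,0],"roll": 0,"jaw": 0},{"delta_pos": [-33,0,0],"roll": 0,"jaw": 0},{"delta_pos": [-35,0,0],"roll": 0,"jaw": 0},{"delta_pos": [-37,0,0],"roll": 0,"jaw": 0},{"delta_pos": [-39,0,0],"roll": 0,"jaw": 0},{"delta_pos": [-41,0,0],"roll": 0,"jaw": 0},{"delta_pos": [-43,0,0],"roll": 0,"jaw": 0},{"delta_pos": [-25,0,0],"roll": 0,"jaw": 0},{"delta_pos": [-13,0,0],"roll": 0,"jaw": 0},{"delta_pos": [-13,40,0],"roll": 0,"jaw": 0},{"delta_pos": [-13,80,0],"roll": 0,"jaw": 0},{"delta_pos": [-13,120,0],"roll": 0,"jaw": 0},{"delta_pos": [-13,158,0],"roll": 0,"jaw": 0},{"delta_pos": [-13,158,0],"roll": 0,"jaw": 0}])

```text
time_s: 14.75
ee_pos: [554.1, 138.5, 20.7]
ee_rot: [179.7, 0.4, 170.9]
force: [0.3, -0.1, 0.4]
gripper_width: 0.6
gripper_force: 0.0
```

```bash
python3 m.py
```

```text
scene x,y -57.3 2.9 yaw 1.15 size 100 190 thr 181.0
side x,y -58.2 -1.2 yaw 0.76 size 100 186 thr 189.0
tcp [-153.2   84.4] 20.1 yaw 170.8 F [0.6 0.6 0. ] 14.85
```

Call:
arm_command(rows=[{"delta_pos": [-14,-2,0],"roll": 0,"jaw": 0},{"delta_pos": [-25,-2,0],"roll": 0,"jaw": 0},{"delta_pos": [-28,-2,0],"roll": 0,"jaw": 0},{"delta_pos": [-30,-2,0],"roll": 0,"jaw": 0},{"delta_pos": [-32,-2,0],"roll": 0,"jaw": 0},{"delta_pos": [-34,-2,0],"roll": 0,"jaw": 0},{"delta_pos": [-35,-2,0],"roll": 0,"jaw": 0},{"delta_pos": [-15,-2,0],"roll": 0,"jaw": 0},{"delta_pos": [-5,-2,0],"roll": 0,"jaw": 0},{"delta_pos": [-5,-40,0],"roll": 0,"jaw": 0},{"delta_pos": [-5,-80,0],"roll": 0,"jaw": 0},{"delta_pos": [-5,-120,0],"roll": 0,"jaw": 0},{"delta_pos": [-5,-159,0],"roll": 0,"jaw": 0},{"delta_pos": [-5,-159,0],"roll": 0,"jaw": 0}])

```text
time_s: 16.02
ee_pos: [528.7, -31.0, 20.2]
ee_rot: [-179.9, 0.0, 170.4]
force: [0.7, -0.1, -0.1]
gripper_width: 0.6
gripper_force: 0.0
```

```bash
python3 m.py
```

```text
scene x,y -52.8 2.1 yaw -1.13 size 190 100 thr 183.0
side x,y -53.2 -1.1 yaw -0.62 size 188 100 thr 205.0
tcp [-148.6  -77.6] 20.2 yaw 170.4 F [-0.1  0.3  0.5] 16.1167
```

Call:
arm_command(rows=[{"delta_pos": [-14,0,0],"roll": 0,"jaw": 0},{"delta_pos": [-26,0,0],"roll": 0,"jaw": 0},{"delta_pos": [-28,0,0],"roll": 0,"jaw": 0},{"delta_pos": [-29,0,0],"roll": 0,"jaw": 0},{"delta_pos": [-30,0,0],"roll": 0,"jaw": 0},{"delta_pos": [-31,0,0],"roll": 0,"jaw": 0},{"delta_pos": [-32,0,0],"roll": 0,"jaw": 0}])

```text
time_s: 16.7
ee_pos: [559.8, -29.9, 19.8]
ee_rot: [180.0, -0.2, 170.6]
force: [-3.6, 1.5, 1.9]
gripper_width: 0.5
gripper_force: 1.6
```

```bash
python3 m.py
```

```text
scene x,y -50.7 3.1 yaw 0.07 size 100 190 thr 177.0
side x,y -39.2 -1.1 yaw 0.54 size 76 186 thr 192.0
tcp [-118.1  -76. ] 19.7 yaw 170.6 F [-1.9  0.5  0.1] 16.8
```

Call:
arm_command(rows=[{"delta_pos": [26,0,0],"roll": 0,"jaw": 0},{"delta_pos": [26,40,0],"roll": 0,"jaw": 0},{"delta_pos": [26,80,0],"roll": 0,"jaw": 0},{"delta_pos": [26,120,0],"roll": 0,"jaw": 0},{"delta_pos": [26,158,0],"roll": 0,"jaw": 0},{"delta_pos": [14,158,0],"roll": 0,"jaw": 0},{"delta_pos": [4,158,0],"roll": 0,"jaw": 0},{"delta_pos": [2,158,0],"roll": 0,"jaw": 0},{"delta_pos": [1,158,0],"roll": 0,"jaw": 0},{"delta_pos": [0,158,0],"roll": 0,"jaw": 0},{"delta_pos": [-1,158,0],"roll": 0,"jaw": 0},{"delta_pos": [-1.5,158,0],"roll": 0,"jaw": 0}])

```text
time_s: 17.8
ee_pos: [586.1, 124.0, 19.7]
ee_rot: [-179.9, -0.3, 170.5]
force: [-6.3, 2.0, 2.9]
gripper_width: 0.3
gripper_force: 3.3
```

```bash
python3 m.py
```

```text
scene x,y -50.1 2.8 yaw 0.07 size 101 190 thr 173.0
side x,y -50.5 -2.5 yaw -0.27 size 190 100 thr 179.0
tcp [-117.8   80.4] 19.7 yaw 170.5 F [-6.1  1.2  2.6] 17.9
```

Call:
arm_command(rows=[{"delta_pos": [-0.5,0,0],"roll": 0,"jaw": 0},{"delta_pos": [-1,0,0],"roll": 0,"jaw": 0},{"delta_pos": [-1,0,0],"roll": 0,"jaw": 0}])

```text
time_s: 18.15
ee_pos: [586.1, 124.0, 19.7]
ee_rot: [-179.9, -0.4, 170.5]
force: [-7.7, 2.2, 4.1]
gripper_width: 0.4
gripper_force: 3.9
```

Call:
arm_command(rows=[{"delta_pos": [28,0,0],"roll": 0,"jaw": 0},{"delta_pos": [28,-40,0],"roll": 0,"jaw": 0},{"delta_pos": [28,-80,0],"roll": 0,"jaw": 0},{"delta_pos": [28,-120,0],"roll": 0,"jaw": 0},{"delta_pos": [28,-157,0],"roll": 0,"jaw": 0},{"delta_pos": [16,-157,0],"roll": 0,"jaw": 0},{"delta_pos": [6,-157,0],"roll": 0,"jaw": 0},{"delta_pos": [4,-157,0],"roll": 0,"jaw": 0},{"delta_pos": [3,-157,0],"roll": 0,"jaw": 0},{"delta_pos": [2,-157,0],"roll": 0,"jaw": 0},{"delta_pos": [1,-157,0],"roll": 0,"jaw": 0},{"delta_pos": [0,-157,0],"roll": 0,"jaw": 0},{"delta_pos": [0,-157,0],"roll": 0,"jaw": 0}])

```text
time_s: 19.23
ee_pos: [561.3, -29.1, 19.6]
ee_rot: [-180.0, -0.3, 170.7]
force: [-6.3, 0.1, 3.6]
gripper_width: 0.7
gripper_force: 3.2
```

```bash
python3 m.py
```

```text
scene x,y -49.4 2.9 yaw 0.3 size 100 190 thr 177.0
side x,y -39.2 -4.9 yaw 0.19 size 77 194 thr 193.0
tcp [-117.3  -74.6] 19.6 yaw 170.7 F [-5.6  0.2  3.4] 19.3333
```

Call:
arm_command(rows=[{"delta_pos": [-0.5,0,0],"roll": 0,"jaw": 0},{"delta_pos": [-1,0,0],"roll": 0,"jaw": 0},{"delta_pos": [-1.5,0,0],"roll": 0,"jaw": 0},{"delta_pos": [-1.5,0,0],"roll": 0,"jaw": 0}])

```text
time_s: 19.67
ee_pos: [561.2, -29.1, 19.7]
ee_rot: [-180.0, -0.5, 170.7]
force: [-8.7, 0.8, 7.7]
gripper_width: 0.3
gripper_force: 4.9
```

Call:
arm_command(rows=[{"delta_pos": [29,0,0],"roll": 0,"jaw": 0},{"delta_pos": [29,40,0],"roll": 0,"jaw": 0},{"delta_pos": [29,80,0],"roll": 0,"jaw": 0},{"delta_pos": [29,120,0],"roll": 0,"jaw": 0},{"delta_pos": [29,156,0],"roll": 0,"jaw": 0},{"delta_pos": [17,156,0],"roll": 0,"jaw": 0},{"delta_pos": [7,156,0],"roll": 0,"jaw": 0},{"delta_pos": [5,156,0],"roll": 0,"jaw": 0},{"delta_pos": [4,156,0],"roll": 0,"jaw": 0},{"delta_pos": [3,156,0],"roll": 0,"jaw": 0},{"delta_pos": [2,156,0],"roll": 0,"jaw": 0},{"delta_pos": [1,156,0],"roll": 0,"jaw": 0},{"delta_pos": [0,156,0],"roll": 0,"jaw": 0},{"delta_pos": [0,156,0],"roll": 0,"jaw": 0}])

```text
time_s: 20.83
ee_pos: [585.9, 123.5, 19.5]
ee_rot: [-180.0, -0.6, 170.5]
force: [-10.7, 5.9, 5.3]
gripper_width: 0.3
gripper_force: 5.9
```

```bash
python3 m.py
```

```text
scene x,y -49.9 2.9 yaw 0.21 size 101 190 thr 173.0
side x,y -50.8 -5.0 yaw 0.19 size 100 194 thr 180.0
tcp [-117.9   80. ] 19.5 yaw 170.5 F [-10.2   6.2   4. ] 20.9333
```

Call:
arm_command(rows=[{"delta_pos": [25,0,0],"roll": 0,"jaw": 0},{"delta_pos": [36,0,-30],"roll": 0,"jaw": 0},{"delta_pos": [36,0,-65],"roll": 0,"jaw": 0},{"delta_pos": [40,10,-95],"roll": 0,"jaw": 0},{"delta_pos": [45,50,-95],"roll": 0,"jaw": 0},{"delta_pos": [49,85,-95],"roll": 0,"jaw": 0},{"delta_pos": [49,108,-95],"roll": 0,"jaw": 0},{"delta_pos": [49,108,-95],"roll": 0,"jaw": 0}])

```text
time_s: 21.6
ee_pos: [561.4, 240.9, 115.5]
ee_rot: [179.8, 0.2, 170.7]
force: [-0.7, 0.2, -0.3]
gripper_width: 0.3
gripper_force: 0.0
```

```bash
python3 m.py; python3 - <<'E'
from h import *
a=grab('scene')['img'][250:350,255:405]; b=grab('side')['img'][185:285,300:420]
cv2.imwrite('pics/z2.png',np.hstack([cv2.resize(a,None,fx=5,fy=5,interpolation=2)[:500,:750],])); cv2.imwrite('pics/z3.png',cv2.resize(b,None,fx=5,fy=5,interpolation=2))
E
```

```text
scene x,y -49.6 2.8 yaw 0.21 size 100 190 thr 185.0
side x,y -50.1 1.0 yaw 0.68 size 99 182 thr 211.0
tcp [-161.8  188.1] 114.8 yaw 170.6 F [-0.5 -0.7  1.2] 21.7
```

View pics/z3.png

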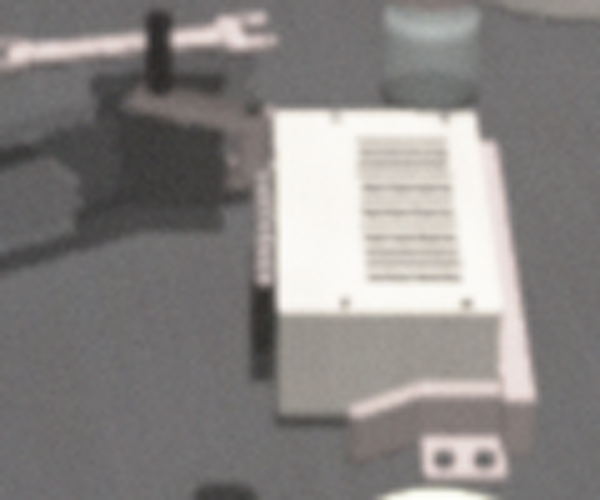

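View pics/z2.png

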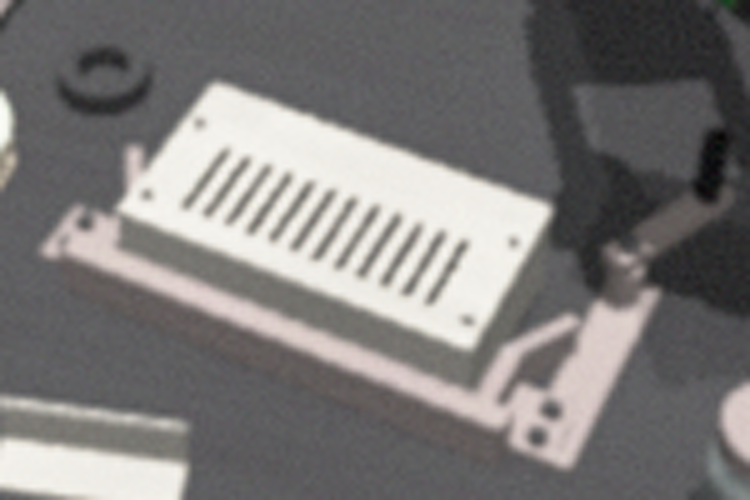

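Call:
arm_command(rows=[{"delta_pos": [0,0,30],"roll": 0,"jaw": 0},{"delta_pos": [0,0,49],"roll": 0,"jaw": 0},{"delta_pos": [0,-6,49],"roll": 0,"jaw": 0},{"delta_pos": [0,-10,49],"roll": 0,"jaw": 0},{"delta_pos": [0,-15,49],"roll": 0,"jaw": 0},{"delta_pos": [0,-20,49],"roll": 0,"jaw": 0},{"delta_pos": [0,-25,49],"roll": 0,"jaw": 0},{"delta_pos": [0,-30,49],"roll": 0,"jaw": 0},{"delta_pos": [0,-35,49],"roll": 0,"jaw": 0},{"delta_pos": [0,-40,49],"roll": 0,"jaw": 0},{"delta_pos": [0,-45,49],"roll": 0,"jaw": 0},{"delta_pos": [0,-50,49],"roll": 0,"jaw": 0},{"delta_pos": [0,-55,49],"roll": 0,"jaw": 0},{"delta_pos": [0,-60,49],"roll": 0,"jaw": 0},{"delta_pos": [0,-64,49],"roll": 0,"jaw": 0},{"delta_pos": [0,-68,49],"roll": 0,"jaw": 0},{"delta_pos": [0,-68,49],"roll": 0,"jaw": 0}])

```text
time_s: 23.22
ee_pos: [549.2, 170.3, 66.0]
ee_rot: [-180.0, 0.0, 170.6]
force: [2.0, 1.3, 0.8]
gripper_width: 0.3
gripper_force: 0.9
```

```bash
cat > k.py <<'E'
from h import *
for n in('scene','side'):
    f=grab(n); W=cloud(f); D=todock(W[...,:2]); Z=W[...,2]
    m=(f['img'].max(-1)<70)&(Z>48)&(Z<90)&(abs(D[...,0]+130)<60)&(D[...,1]>30)&(D[...,1]<190)
    print(n,m.sum(), np.median(D[m],0).round(1) if m.any() else '')
    cv2.imwrite(f'pics/k_{n}.png',f['img'])
s=env.state();print(todock(s['ee_pos']).round(1),s['ee_pos'][2],s['force'].round(1))
E
python3 k.py; python3 m.py
```

```text
scene 121 [-148.1  109.6]
side 76 [-155.5   98.1]
[-162.5  120.1] 65.80537612210506 [1.7 1.3 0.5]
scene x,y -49.6 2.8 yaw 0.15 size 100 190 thr 183.0
side x,y -50.2 -1.2 yaw 0.54 size 99 186 thr 209.0
tcp [-162.8  120.2] 65.6 yaw 170.6 F [0.3 0.5 1.2] 23.4167
```

Call:
arm_command(rows=[{"delta_pos": [0,12,0],"roll": 0,"jaw": 0},{"delta_pos": [26,12,0],"roll": 0,"jaw": 0},{"delta_pos": [26,-10,0],"roll": 0,"jaw": 0},{"delta_pos": [24,-22,0],"roll": 0,"jaw": 0},{"delta_pos": [18,-22,0],"roll": 0,"jaw": 0},{"delta_pos": [13,-23,0],"roll": 0,"jaw": 0},{"delta_pos": [8,-25,0],"roll": 0,"jaw": 0},{"delta_pos": [3,-27,0],"roll": 0,"jaw": 0},{"delta_pos": [-2,-30,0],"roll": 0,"jaw": 0},{"delta_pos": [-7,-33,0],"roll": 0,"jaw": 0},{"delta_pos": [-12,-35,0],"roll": 0,"jaw": 0},{"delta_pos": [-16,-36,0],"roll": 0,"jaw": 0},{"delta_pos": [-20,-37,0],"roll": 0,"jaw": 0},{"delta_pos": [-23,-37,0],"roll": 0,"jaw": 0},{"delta_pos": [-26,-37,0],"roll": 0,"jaw": 0}])

```text
time_s: 24.67
ee_pos: [567.7, 128.6, 64.8]
ee_rot: [-179.8, -0.3, 170.6]
force: [-3.0, -5.3, -0.2]
gripper_width: 0.5
gripper_force: 2.3
```

```bash
python3 k.py
```

```text
scene 107 [-112.4   85.6]
side 65 [-112.6   74.6]
[-135.9   82.9] 65.05575821897997 [-2.6 -2.3 -0.5]
```

Call:
arm_command(rows=[{"delta_pos": [-0.7,0,0],"roll": 0,"jaw": 0},{"delta_pos": [-1.4,0,0],"roll": 0,"jaw": 0},{"delta_pos": [-2.1,0,0],"roll": 0,"jaw": 0},{"delta_pos": [-2.8,0,0],"roll": 0,"jaw": 0},{"delta_pos": [-3.3,0,0],"roll": 0,"jaw": 0},{"delta_pos": [-3.3,0,0],"roll": 0,"jaw": 0}])

```text
time_s: 25.27
ee_pos: [571.3, 130.1, 65.8]
ee_rot: [180.0, -0.1, 170.6]
force: [-4.7, 0.1, -0.5]
gripper_width: 0.4
gripper_force: 1.9
```

```bash
python3 k.py
```

```text
scene 109 [-109.7   85.3]
side 69 [-110.1   75.1]
[-133.4   84. ] 65.7944760676355 [-5.2  0.5 -1.3]
```

Call:
arm_command(rows=[{"delta_pos": [-0.7,0,0],"roll": 0,"jaw": 0},{"delta_pos": [-1.4,0,0],"roll": 0,"jaw": 0},{"delta_pos": [-2,0,0],"roll": 0,"jaw": 0},{"delta_pos": [-2,0,0],"roll": 0,"jaw": 0}])

```text
time_s: 25.7
ee_pos: [571.5, 129.9, 65.7]
ee_rot: [-180.0, -0.3, 170.6]
force: [-9.3, 2.7, 2.3]
gripper_width: 0.5
gripper_force: 4.2
```

```bash
python3 k.py
```

```text
scene 103 [-108.7   85.7]
side 70 [-110.1   75. ]
[-133.2   83.9] 65.75771044808637 [-8.2  1.4  1.8]
```

Stalled at the keeper's end stop. Backing off and lifting clear.

Call:
arm_command(rows=[{"delta_pos": [10,0,0],"roll": 0,"jaw": 0},{"delta_pos": [40,0,0],"roll": 0,"jaw": 0},{"delta_pos": [70,0,-20],"roll": 0,"jaw": 0},{"delta_pos": [100,0,-60],"roll": 0,"jaw": 0},{"delta_pos": [120,0,-100],"roll": 0,"jaw": 0},{"delta_pos": [120,0,-100],"roll": 0,"jaw": 0},{"delta_pos": [120,0,-100],"roll": 0,"jaw": 0}])

```text
time_s: 26.38
ee_pos: [457.6, 150.0, 170.1]
ee_rot: [179.7, 0.6, 170.7]
force: [-0.1, 0.4, 0.5]
gripper_width: 0.6
gripper_force: 0.0
```

```bash
python3 m.py; python3 - <<'E'
from h import *
a=grab('scene')['img'][235:355,255:415]; b=grab('side')['img'][175:295,300:420]
cv2.imwrite('pics/fin.png',cv2.resize(np.hstack([a,b]),None,fx=2.8,fy=2.8,interpolation=2))
E
```

```text
scene x,y -49.6 2.9 yaw 0.18 size 100 190 thr 185.0
side x,y -50.1 1.0 yaw 0.71 size 99 182 thr 209.0
tcp [-249.7   84.1] 166.3 yaw 170.6 F [-0.1  0.1 -0.6] 26.4833
```

View pics/fin.png

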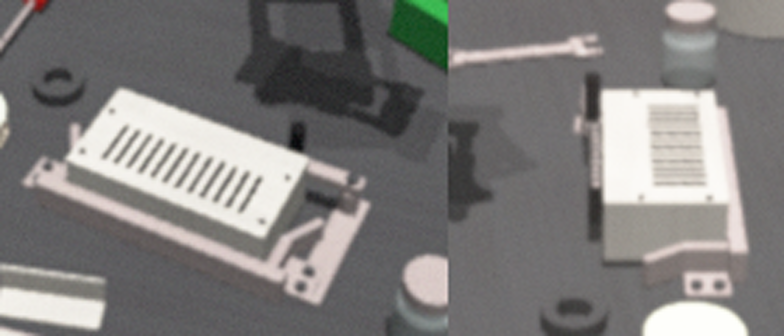

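The final view shows the supply flush in the dock, the keeper bar across its left rear corner with the knob at about (297,135), and the arm clear of everything.

```bash
python3 -c "
from workcell import env
print(env.job_done())"
```

```text
the job is handed in; nothing more can be done
None
```

The supply is home and square against the end stop and the keeper is fully closed behind it. The highest push force I read was about 12 N, the arm was clear at the end, and I handed the job in at about 26 s.

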